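Close the label dispenser and offer it the kept-sample dish

ROBOT

A 6-joint arm with a two-finger parallel gripper is mounted at the origin on a cart in front of the work surface, level with it; the furniture and walls round the work are solid. World frame = base frame: x ahead of the robot, y to its left, z up, the work surface at z = 0. Lengths are in m, angles in degrees, forces in N, time in s.
With the tool pointing down it reaches from about 0.35 to 0.975 m from the base axis. Payload 17.4 kg.
Tool frame: the origin (TCP) lies midway between the tips of the shut fingers; the grasp point (between the pads) lies 19 mm behind it; z points along the fingers, y is the direction in which the jaws open and shut (so a half turn about z gives the same grasp; the last joint's range is limited). The gripper opens to 85 mm and grips with 20 to 120 N. Pads are 22 mm wide; open, the fingers measure 114 mm over their backs; the gripper's body (76 mm by 85 mm) begins 54 mm behind the grasp point. The pads swing forward as they close: fully open they stand 13 mm farther back than shut.
Start: joints at [-69.947, 6.646, 82.598, -0, 90.757, -2.166], TCP at [0.255, -0.625, 0.231] pointing down, gripper open.
Joint ranges: [-162.19, 162.19], [-47.58, 125.68], [4.15, 143.07], [-65.23, 245.23], [0.69, 171.88], [-170.13, 170.13]. Speed limits (degrees/s): [108.29, 108.29, 127.2, 180, 180, 180].

INTERFACE

Orientations are given as [roll, pitch, yaw] about the fixed x, y, z axes, in that order (R = Rz(yaw) Ry(pitch) Rx(roll)).
In Python, from plant import state, capture, finish_job gives the robot as it stands.
- The arm moves only by the shell command python3 -m crank 'ROWS' [OPENING] [FORCE]. ROWS is JSON, a list of rows, each a list of 6 numbers: the shift along the world's x, y, z each as a share of 400 mm, from -1 to 1, then the turn, a rotation vector about the world's x, y, z each as a share of 90 degrees, from -1 to 1. A call has 1 to 12 rows; each row is the pose to reach, as a shift and turn from the pose commanded when the call began; what a row does not reach only later rows make up. A row lasts 1/10 s, in which the tool goes at most 50 mm and 8.59 degrees, less where a joint would pass 70% of its speed; a pose out of reach is approached as far as the arm can. A call with a number of a shift or a turn outside -1 to 1 is refused whole. A call with a gripper value outside its range is refused whole. OPENING is the opening, from -1 (shut) to 1 (fully open), set as the call begins (- or left out, the last holds). The fingers move at their own pace and stop on an object; FORCE is the grip in N (left out, the last holds). Time passes only in rows, so rows that repeat a pose let the fingers close. It gives the time, the measured TCP pose, the force and the opening at its end, in the units of the state.
- state(): the state, without advancing time (a new reading comes with each control period).
- capture(name): name is "scene" or "side" or "wrist"; returns a dict with "image" (480x640x3 uint8, blue, green, red), "range_z" (480x640 float32, m along the optical axis (not along the pixel's ray), 0 where there is no reading), "mtx" (3x3 intrinsics, pixels), "dist" ([k1, k2, p1, p2, k3] as OpenCV has them; the pictures are not rectified), "xyz" and "orientation" of the camera in the world; the wrist camera has in their place "hand_eye" (4x4, takes a point from camera to tool coordinates, whose origin is the TCP and whose axes are the flange's). Camera axes: x right, y up, looking along -z (the intrinsics and any distortion apply to the point x, -y, -z); pixel columns grow to the right and rows downward; lengths in m; the calibration is good to about 2 mm. A picture is of the moment at which its call begins: read the wrist's pose just before it.
- finish_job(): hands the job in, once; it reports no verdict.
The state is a dict: "clock": time; "qpos": joint angles; "qd": joint speeds; "joint_efforts": joint torques, N m; "ee_pos": TCP position; "orientation": TCP orientation; "wrist_force": force on the tool from outside, world axes, zero at the start; "moment": the same for the moment, N m; "opening": finger opening in m.
Only numpy, scipy, OpenCV 4.12 (cv2) and the standard library are available. Lean on these libraries where they do the work, as an engineer would, in place of code of your own. Each camera call takes 0.05 s, during which the arm holds its last target. There are 200 camera calls.

TASK

The label dispenser has just been given a new roll: shut its cover fully. Then pick up the small two-eared sample dish and turn it about a quarter turn so that a smooth side between the ears stands squarely in front of the dispenser's lip, a centimetre or two from it without touching and a couple of centimetres off the counter, ready for its label; the potato must stay in the middle of the dish all the while. Finish while holding the dish there, still and level, and leave the other things lying where they are.

Things in the scene. Friction and masses are not known exactly. Their poses are not given: they have to be found in the camera images.
- dispenser: The nearer label dispenser, right ahead of the robot beside the long tray (another, out of reach, stands far back): a dark grey desk-type label dispenser, 154 mm long (x), 58 mm wide (y), heavy, does not move. Origin under its middle on the counter, z up; -x is its front, where the labels come out over a lip, +x its back, where the cover is hinged.
- lip (a point): Middle of the front edge of the dispenser's lip (a block 51 mm wide whose top is 40 mm over the counter, with its front face 71 mm in front of the dispenser's origin); axes as the dispenser's. The base below it, 18 mm high, stands 2 mm farther out.
- hinge (a point): Middle of the cover's hinge axis, at the back of the dispenser, 72 mm over the counter; axes as the dispenser's.
- dispenser_cover (a joint): The cover, a dark plate 96 mm long, 58 mm wide and 3 mm thick, hinged at the back: 0 = shut (lying level, its upper face 74.5 mm over the counter), grows as it tips up and back, 1.57 = upright; stop at 1.66. A stiff hinge (0.03 N m friction): the cover stays where it is left, so it has to be pushed all the way; 0.5 N at its free edge moves it.
- cover_edge (a point): Middle of the cover's free edge, 98 mm from the hinge axis; with the cover shut it lies 45 mm behind the lip.
- dish: Round shallow steel sample dish, 110 mm over its rim, 33 mm high, 0.13 kg, dished inside so that round food lies in the middle. Origin under its centre, z up. Two upright flat ears stand on its rim, on its +x and -x sides: each 8 mm thick (along the dish's x), 26 mm wide (along y), centred 58 mm from the dish's axis, from the rim up to 66 mm over the underside. The smooth sides that can be labelled face +y and -y; either will do, and either ear may be held.
- potato_center (a point): Centre of the small round boiled potato, 32 mm across, 20 g, that lies loose in the middle of the dish; its top is about 37 mm over the dish's underside.
- tray_corner (a point): Top of the near right corner of the long steel tray on the left, which is fixed and whose walls are 75 mm high: from this point the tray's front wall runs to the robot's left (towards +y) for 430 mm, behind the place where the dish starts, and its right wall runs straight away from the robot (towards +x). Fingers at the dish's ears must stay clear of these walls.
- timer: White clockwork kitchen timer, 66 mm across, 39 mm high; origin under its middle. To be left alone.
- thermometer: Probe thermometer with a white head and a steel needle, 216 mm long (x), 20 mm high, lying down; origin under its middle. To be left alone.
- marker: Black-and-white felt marker, 135 mm long (y), 16 mm thick, lying on the counter; origin under its middle. To be left alone.
- pen: Thin pen, 145 mm long (y), 9 mm thick, lying on the counter; origin under its middle. To be left alone.

How it is judged (in metres and radians):
On the way, in this order (a step that is already met when the one before it is completed fails the run):
1. the dispenser's cover is shut (value of joint dispenser_cover below 0.06 rad), for 0.2 s.
2. the dish is lifted off the counter with the potato in its middle (height (world z) of dish above 0.008 m and contact force between dish and the fingers above 1 N and horizontal distance between potato_center and dish below 0.02 m), for 0.2 s.
At the end, for the whole second after the job is handed in: Cover shut (0.06 rad). Fingers hold the dish still, underside 8 to 45 mm up, touching neither counter nor dispenser, tilt under 0.12 rad, ear line across the dispenser within 0.2 rad, side 0 to 40 mm before the lip and within 20 mm of its middle; potato within 18 mm of the dish axis (value of joint dispenser_cover below 0.06 rad and contact force between dish and the fingers above 1 N and contact force between dish and counter below 0.1 N and contact force between dish and dispenser below 0.1 N and height (world z) of dish between 0.008 and 0.045 m and angle between dish's own z axis and vertical below 0.12 rad and angle between the x axis of dish and the y axis of dispenser, either way round below 0.2 rad and x of dish in the frame of lip between -0.095 and -0.055 m and y of dish in the frame of lip between -0.02 and 0.02 m and horizontal distance between potato_center and dish below 0.018 m and linear speed of dish below 0.03 m/s and angular speed of dish below 0.2 rad/s); the arm keeps its last pose, push and grip.
It fails at once if the potato rolls up against the dish's side or out of it (horizontal distance between potato_center and dish above 0.025 m).
It fails at once if the timer is pushed about (distance of timer from where it was at the start of the episode above 0.03 m).
It fails at once if the thermometer is pushed about (distance of thermometer from where it was at the start of the episode above 0.03 m).
It fails at once if the marker is pushed about (distance of marker from where it was at the start of the episode above 0.03 m).
It fails at once if the pen is pushed about (distance of pen from where it was at the start of the episode above 0.03 m).
It also fails if it takes over 61 s, if anything falls off the work surface, if the arm or the gripper's body presses on something with over 40 N, if the wrist force passes 120 N, or if a joint passes its speed limit or range.

## Working session

There is one attempt and no reset: what is moved stays moved. The work goes in short steps, Python scripts to look and compute and a shell command to move; the robot and the scene stay as the last step left them, time stands still between calls to the robot, and variables do not carry over. Pictures are saved under pics/ and viewed, about 8 in all and at most 12, crops included, and the job is handed in when it is done.

```bash
ls; mkdir -p pics; cat > h.py <<'E'
import numpy as np,cv2,pickle
from scipy.spatial.transform import Rotation as R
from plant import state,capture,finish_job
def cam(name):
    s=state(); c=capture(name)
    if 'hand_eye' in c:
        T=np.eye(4);T[:3,:3]=R.from_euler('xyz',s['orientation'],degrees=True).as_matrix();T[:3,3]=s['ee_pos']
        c['T']=T@np.array(c['hand_eye'])
    else:
        T=np.eye(4);T[:3,:3]=R.from_euler('xyz',c['orientation'],degrees=True).as_matrix();T[:3,3]=c['xyz'];c['T']=T
    return c
def rays(c,px):
    p=cv2.undistortPoints(np.array(px,float).reshape(-1,1,2),np.array(c['mtx']),np.array(c['dist'])).reshape(-1,2)
    return np.c_[p[:,0],-p[:,1],-np.ones(len(p))]@c['T'][:3,:3].T
def onplane(c,px,z):
    d=rays(c,px);o=c['T'][:3,3]
    return o+d*((z-o[2])/d[:,2])[:,None]
def depth(c,px):
    px=np.array(px,int).reshape(-1,2);return c['T'][:3,3]+rays(c,px)*c['range_z'][px[:,1],px[:,0]][:,None]
def save(c,n): cv2.imwrite(f'pics/{n}.png',c['image']);pickle.dump(c,open(f'pics/{n}.pkl','wb'))
def load(n): return pickle.load(open(f'pics/{n}.pkl','rb'))
E
python3 - <<'E'
from h import *
print(state())
for n in('scene','side'):
    c=cam(n);save(c,n+'0');print(n,c['T'].round(3),c['mtx'],c['dist'])
E
```

```text
pics
{'clock': 0.0, 'qpos': array([-6.99472193e+01,  6.67599451e+00,  8.26389814e+01, -3.96500247e-04,
        9.07570626e+01, -2.16421121e+00]), 'qd': array([-0.00952992,  0.00152585,  0.00671907, -0.06681086,  0.01434158,
        0.04873666]), 'joint_efforts': array([-2.25317628e-03, -7.31984138e+01, -6.32494140e+01, -1.54966765e-04,
        6.24889304e-03,  2.27404757e-05]), 'ee_pos': array([ 0.25516237, -0.62468556,  0.23050511]), 'orientation': array([-1.79927998e+02, -2.32424548e-03,  2.22169854e+01]), 'wrist_force': array([ 1.13321495, -0.33150036,  1.17259064]), 'moment': array([ 0.00183436, -0.02503284, -0.01305434]), 'opening': 0.08531169124051124}
scene [[-0.531  0.446 -0.721 -0.159]
 [-0.847 -0.263  0.462  0.551]
 [ 0.017  0.856  0.517  0.602]
 [ 0.     0.     0.     1.   ]] [[476.45331385   0.         321.80387862]
 [  0.         476.45331385 237.89582787]
 [  0.           0.           1.        ]] [-0.0580371  0.         0.         0.         0.       ]
side [[ 1.     0.01   0.022  0.621]
 [ 0.012  0.584 -0.812 -0.982]
 [-0.02   0.812  0.584  0.833]
 [ 0.     0.     0.     1.   ]] [[542.62110961   0.         327.67891681]
 [  0.         542.62110961 237.54016416]
 [  0.           0.           1.        ]] [-0.02036952  0.          0.          0.          0.        ]
```

View pics/scene0.png

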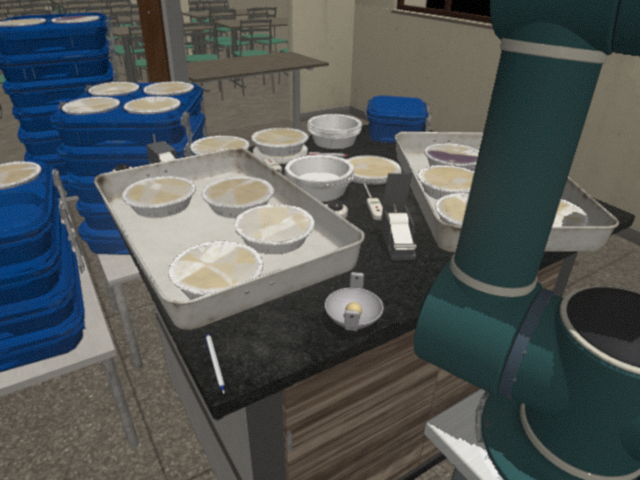

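View pics/side0.png

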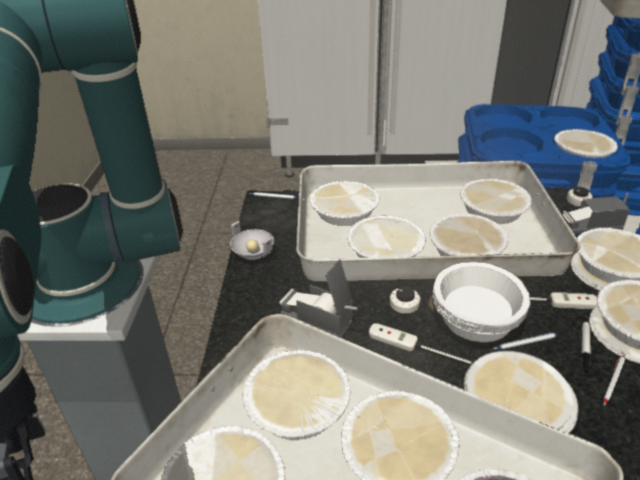

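The scene view shows the dish at about (353,307), with its ears at (357,280) and (352,318). The dispenser is at (400,235) with its cover upright at (398,190). The side view shows the dish at (251,243) and the dispenser at (318,300), with a second tray nearer the camera. Next I'll measure these.

```bash
python3 - <<'E'
from h import *
np.set_printoptions(suppress=True,precision=3)
c=load('scene0')
L=dict(ear_far=(357,275),ear_near=(352,312),potato=(353,308),traycorner=(362,237),lipL=(390,258),lipR=(414,256),cov_top=(398,176),label=(400,230))
for k,p in L.items(): print(k,depth(c,[p])[0])
s=load('side0')
for k,p in dict(earL=(235,228),earR=(268,235),potato=(252,246),traycorner=(303,262),covtop=(338,266),covtopR=(349,310),lip1=(281,302),lip2=(290,290),rtray=(265,320),timer=(405,298),therm=(392,337)).items(): print('s',k,depth(s,[p])[0])
# cloud
for n,c in(('scene',c),('side',s)):
    u,v=np.meshgrid(np.arange(640),np.arange(480));px=np.c_[u.ravel(),v.ravel()]
    P=depth(c,px);ok=c['range_z'].ravel()>0
    z=P[:,2]
    roi=(P[:,0]>.3)&(P[:,0]<.85)&(P[:,1]>-.3)&(P[:,1]<.45)&ok&(z<.3)
    Q=P[roi]
    # height map
    H=np.zeros((75,55));ix=((Q[:,0]-.3)/.01).astype(int).clip(0,54);iy=((Q[:,1]+.3)/.01).astype(int).clip(0,74)
    np.maximum.at(H,(iy,ix),Q[:,2])
    cv2.imwrite(f'pics/h_{n}.png',cv2.resize(cv2.applyColorMap((H/0.2*255).clip(0,255).astype(np.uint8),2)[::-1],None,fx=8,fy=8,interpolation=0))
    print(n,'counter median z',np.median(Q[np.abs(Q[:,2])<.012][:,2]))
    # cover points
E
python3 - <<'E'
import cv2,numpy as np,sys
sys.path.insert(0,'.')
import os;os.chdir('.')
cv2.imwrite('pics/hh.png',np.hstack([cv2.imread('pics/h_scene.png')[:, :400],cv2.imread('pics/h_side.png')[:, :400]]))
E
```

```text
ear_far [0.439 0.085 0.063]
ear_near [0.353 0.157 0.063]
potato [0.392 0.125 0.032]
traycorner [0.534 0.004 0.076]
lipL [ 0.526 -0.076 -0.001]
lipR [ 0.489 -0.114  0.013]
cov_top [ 0.607 -0.147  0.157]
label [ 0.549 -0.118  0.049]
s earL [0.355 0.153 0.049]
s earR [0.438 0.152 0.027]
s potato [0.402 0.104 0.028]
s traycorner [0.536 0.007 0.052]
s covtop [ 0.618 -0.14   0.157]
s covtopR [ 0.64  -0.141  0.039]
s lip1 [ 0.494 -0.118  0.042]
s lip2 [ 0.511 -0.079  0.042]
s rtray [ 0.471 -0.204  0.073]
s timer [ 0.762 -0.098  0.033]
s therm [ 0.726 -0.201  0.02 ]
scene counter median z -0.0008195347873259928
side counter median z 0.00021746441163716934
```

View pics/hh.png

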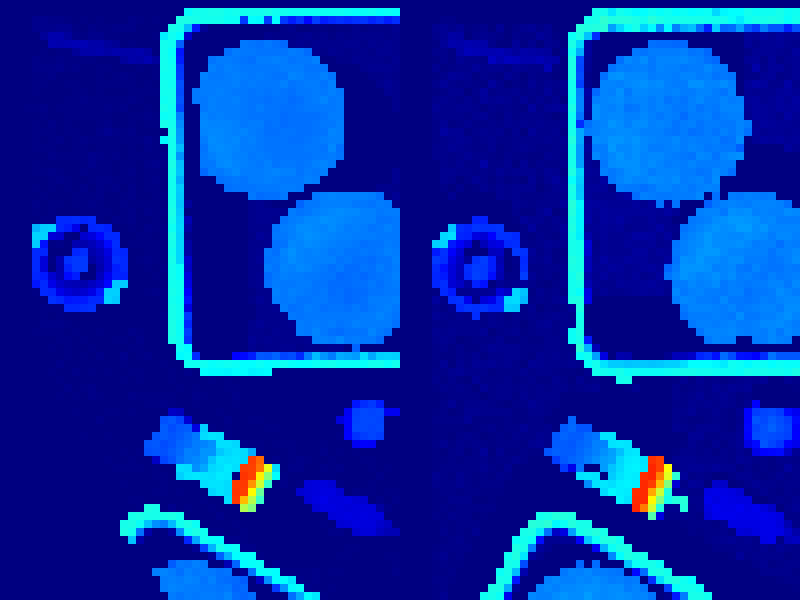

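The height maps (scene left, side right, 1 cm cells) show three things clearly. The dish is near (0.40,0.12) with its ears on the diagonal. The dispenser is yawed by about -25° with its cover upright, and the tray wall is at x≈0.52. I'll fit these now.

```bash
python3 - <<'E'
from h import *
np.set_printoptions(suppress=True,precision=4)
u,v=np.meshgrid(np.arange(640),np.arange(480));px=np.c_[u.ravel(),v.ravel()]
for n in('scene0','side0'):
    c=load(n);P=depth(c,px);P=P[c['range_z'].ravel()>0]
    d=P[(np.hypot(P[:,0]-.396,P[:,1]-.118)<.085)]
    e=d[(d[:,2]>.042)]
    a=e[e[:,0]<.396];b=e[e[:,0]>.396]
    print(n,'ears',a.mean(0),a.max(0)[2],b.mean(0),b.max(0)[2],'mid',(a[:,:2].mean(0)+b[:,:2].mean(0))/2,len(a),len(b),'ang',np.degrees(np.arctan2(*(b-0).mean(0)[[1,0]]-0)), np.degrees(np.arctan2(b.mean(0)[1]-a.mean(0)[1],b.mean(0)[0]-a.mean(0)[0])))
    r=d[(d[:,2]>.027)&(d[:,2]<.038)&(np.hypot(d[:,0]-.396,d[:,1]-.118)>.035)]
    (x,y),rad=cv2.minEnclosingCircle(r[:,:2].astype(np.float32));print(' rim circle',x,y,rad)
    q=d[(np.hypot(d[:,0]-.396,d[:,1]-.118)<.02)&(d[:,2]>.022)];print(' potato',q.mean(0),q[:,2].max())
    D=P[(P[:,0]>.46)&(P[:,0]<.68)&(P[:,1]>-.19)&(P[:,1]<-.05)&(P[:,2]>.006)]
    # exclude right tray: line
    lipz=D[(abs(D[:,2]-.040)<.004)]
    for lo,hi in((.034,.046),(.06,.08),(.1,.2)):
        g=D[(D[:,2]>lo)&(D[:,2]<hi)&(D[:,1]>-.165-.0*(D[:,0]))&(D[:,0]>.47)]
        if len(g)<10: continue
        print(' ',lo,hi,len(g),'zmax',g[:,2].max(),cv2.minAreaRect(g[:,:2].astype(np.float32)))
    g=D[D[:,2]>.085];
    m=g.mean(0);w=np.linalg.svd(g-m)[2];print(' cover c',m,'normal',w[2],'axes',w[0],w[1],'ztop',g[:,2].max())
    top=g[g[:,2]>g[:,2].max()-.006];print(' top edge',top.mean(0),cv2.minAreaRect(top[:,:2].astype(np.float32)))
    t=P[(P[:,0]>.4)&(P[:,0]<.7)&(P[:,1]>-.3)&(P[:,1]<-.16)&(P[:,2]>.06)&(P[:,2]<.09)];i=t[:,1].argmax();print(' rtray corner: maxy',t[i],'minx',t[t[:,0].argmin()])
E
```

```text
scene0 ears [0.3521 0.1591 0.0554] 0.06690122260645326 [0.4411 0.0846 0.0557] 0.06701533151637029 mid [0.3966 0.1219] 185 148 ang 10.857883256033881 -39.94370869016249
 rim circle 0.39639243483543396 0.121294304728508 0.0618552565574646
 potato [0.3948 0.122  0.0315] 0.03638783038508808
  0.034 0.046 366 zmax 0.0459439630683417 ((0.5624889135360718, -0.1252901256084442), (0.05837666243314743, 0.15155571699142456), 63.19581604003906)
  0.06 0.08 318 zmax 0.07992108421934352 ((0.585760772228241, -0.13879334926605225), (0.059230029582977295, 0.10682412981987), 61.49422836303711)
  0.1 0.2 398 zmax 0.16475744468239578 ((0.6147425770759583, -0.14823460578918457), (0.04716714099049568, 0.02487483061850071), 58.922664642333984)
 cover c [ 0.6134 -0.1541  0.1267] normal [-0.8335  0.4686 -0.2928] axes [ 0.2717 -0.1138 -0.9556] [0.4811 0.8761 0.0324] ztop 0.1652227341986769
 top edge [ 0.6039 -0.1506  0.1622] ((0.604642927646637, -0.14931190013885498), (0.05837005376815796, 0.009055711328983307), 60.431297302246094)
 rtray corner: maxy [ 0.571  -0.1601  0.0617] minx [ 0.4543 -0.2104  0.0775]
s
[... 402 characters left out ...]
714791297913), 61.97927474975586)
  0.06 0.08 444 zmax 0.0795512775610625 ((0.5872410535812378, -0.14144638180732727), (0.062332700937986374, 0.10220321267843246), 63.131309509277344)
  0.1 0.2 348 zmax 0.16859385371398006 ((0.6191546320915222, -0.15127576887607574), (0.04276155307888985, 0.023192469030618668), 59.602272033691406)
 cover c [ 0.6163 -0.1609  0.1279] normal [-0.8418  0.4659 -0.2725] axes [-0.2427  0.1242  0.9621] [0.4821 0.8761 0.0085] ztop 0.16859385371398006
 top edge [ 0.6069 -0.1554  0.1656] ((0.6076454520225525, -0.1542104333639145), (0.059464696794748306, 0.00636163167655468), 59.44392776489258)
 rtray corner: maxy [ 0.5736 -0.16    0.0688] minx [ 0.4099 -0.2998  0.0778]
```

Two views agree on these:
- **Dispenser:** yaw about -29°, lip ≈ (0.502,-0.096), hinge ≈ (0.628,-0.166).
- **Cover:** about 73° up.
- **Dish:** about (0.398,0.117), ears at -40°/140°.

I'll shut the cover first, with the fingers closed, coming from behind it.

```bash
python3 -m crank '[[0.1,0.1,0.05,0,0,-0.1],[0.2,0.2,0.05,0,0,-0.2],[0.3,0.3,0.05,0,0,-0.3],[0.4,0.4,0.05,0,0,-0.4],[0.5,0.5,0.05,0,0,-0.5],[0.55,0.55,0.05,0,0,-0.569],[0.55,0.55,0.05,0,0,-0.569],[0.55,0.55,0.05,0,0,-0.569],[0.55,0.55,0.05,0,0,-0.569]]' -1 40
```

```text
clock: 1.0
ee_pos: [0.4753, -0.4047, 0.251]
orientation: [180.0, 0.0, -28.9]
wrist_force: [-0.2, -0.4, 0.1]
opening: 0.0005
```

```bash
python3 -m crank '[[0.09,0.1,0,0,0,0],[0.18,0.2,0,0,0,0],[0.27,0.3,0,0,0,0],[0.36,0.4,0,0,0,0],[0.47,0.55,0,0,0,0],[0.47,0.55,0,0,0,0],[0.47,0.55,-0.08,0,0,0],[0.47,0.55,-0.16,0,0,0],[0.47,0.55,-0.265,0,0,0],[0.47,0.55,-0.265,0,0,0],[0.47,0.55,-0.265,0,0,0]]'; python3 -c "
from h import *
c=cam('side');save(c,'side1');cv2.imwrite('pics/side1c.png',cv2.resize(c['image'][180:380,200:460],None,fx=2.5,fy=2.5))"
```

```text
clock: 2.1
ee_pos: [0.6629, -0.1859, 0.1459]
orientation: [180.0, 0.0, -29.0]
wrist_force: [0.6, 1.0, 1.0]
opening: -0.0003
```

View pics/side1c.png

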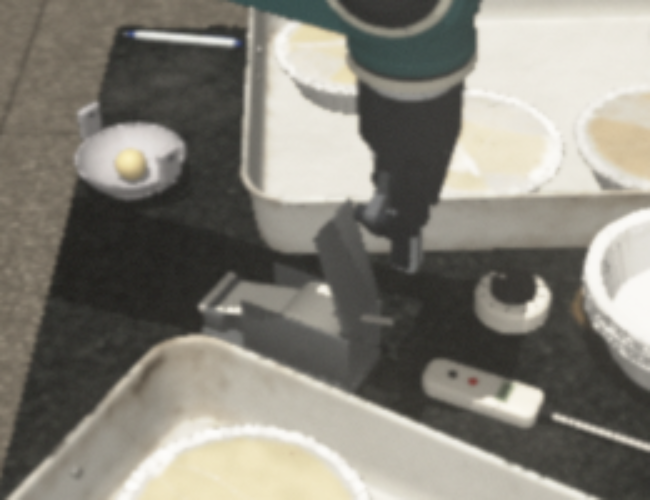

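The closed fingers stand just behind the cover at (400,250). I'll sweep it down along its arc.

```bash
python3 -m crank '[[-0.05,0.028,0,0,0,0],[-0.1062,0.0583,0,0,0,0],[-0.135,0.074,-0.016,0,0,0],[-0.164,0.09,-0.037,0,0,0],[-0.185,0.101,-0.06,0,0,0],[-0.204,0.112,-0.085,0,0,0],[-0.213,0.117,-0.107,0,0,0],[-0.221,0.121,-0.13,0,0,0],[-0.225,0.123,-0.15,0,0,0],[-0.228,0.125,-0.17,0,0,0],[-0.228,0.125,-0.177,0,0,0],[-0.228,0.125,-0.177,0,0,0]]'
```

```text
clock: 3.35
ee_pos: [0.5721, -0.1349, 0.0745]
orientation: [180.0, 0.0, -29.0]
wrist_force: [0.3, -0.2, 0.9]
opening: -0.0002
```

```bash
python3 -m crank '[[0,0,-0.004,0,0,0],[0,0,-0.006,0,0,0],[0,0,-0.006,0,0,0]]'
```

```text
clock: 3.65
ee_pos: [0.5723, -0.1349, 0.074]
orientation: [-180.0, -0.0, -29.0]
wrist_force: [-12.8, 4.8, 22.9]
opening: 0.0001
```

The cover met its stop at z = 74 mm with 23 N. I'll lift and go over the dish for a wrist look.

```bash
python3 -m crank '[[0,0,0.12,0,0,0],[0,0,0.24,0,0,0.09],[-0.05,0.07,0.36,0,0,0.18],[-0.1,0.15,0.48,0,0,0.27],[-0.15,0.25,0.5,0,0,0.36],[-0.22,0.35,0.5,0,0,0.45],[-0.3,0.45,0.5,0,0,0.54],[-0.38,0.55,0.5,0,0,0.63],[-0.455,0.64,0.5,0,0,0.72],[-0.455,0.64,0.5,0,0,0.81],[-0.455,0.64,0.5,0,0,0.878],[-0.455,0.64,0.5,0,0,0.878]]' -0.25 40;  python3 -m crank '[[0,0,0,0,0,0],[0,0,0,0,0,0],[0,0,0,0,0,0]]'; python3 -c "
from h import *
np.set_printoptions(suppress=True,precision=3)
c=cam('wrist');save(c,'w1');print(c['hand_eye'],c['T'])
c=cam('side');save(c,'side2');P=depth(c,np.array([(x,y) for x in range(270,360) for y in range(260,340)]))
m=(P[:,0]>.56)&(P[:,0]<.66)&(P[:,1]>-.19)&(P[:,1]<-.1);print('disp zmax',np.percentile(P[m,2],[50,90,100]))"
```

```text
clock: 4.85
ee_pos: [0.3899, 0.1215, 0.2722]
orientation: [180.0, -0.0, 50.2]
wrist_force: [0.5, -0.7, 0.2]
opening: 0.0321
clock: 5.15
ee_pos: [0.3903, 0.1208, 0.272]
orientation: [-180.0, 0.0, 49.9]
wrist_force: [0.6, -0.2, 0.0]
opening: 0.032
[[-0.001  0.958  0.286  0.072]
 [ 1.     0.001  0.001  0.001]
 [ 0.001  0.286 -0.958 -0.142]
 [ 0.     0.     0.     1.   ]] [[ 0.764  0.618  0.185  0.438]
 [-0.645  0.732  0.218  0.176]
 [-0.001 -0.286  0.958  0.414]
 [ 0.     0.     0.     1.   ]]
disp zmax [0.053 0.076 0.102]
```

View pics/w1.png

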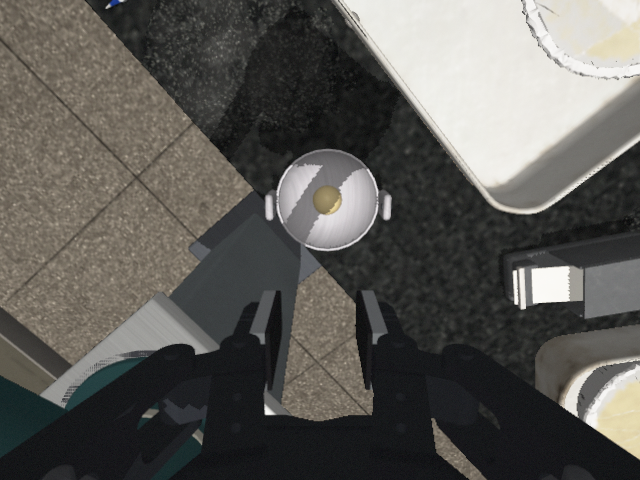

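The wrist view shows the dish centred near (327,200), with ears at (269,206) and (387,206). The dispenser, cover shut, is at the right. I'll measure from this view.

```bash
python3 - <<'E'
from h import *
np.set_printoptions(suppress=True,precision=4)
c=load('w1')
u,v=np.meshgrid(np.arange(220,440),np.arange(110,280));px=np.c_[u.ravel(),v.ravel()]
P=depth(c,px)
m=(np.hypot(P[:,0]-.4,P[:,1]-.117)<.09)
t=m&(P[:,2]>.05);e=P[t];pe=px[t]
for s in(pe[:,0]<327,pe[:,0]>327):
    q=e[s];print('ear',q.mean(0),'zmax',np.percentile(q[:,2],95),'px',pe[s].min(0),pe[s].max(0),len(q))
    top=q[:,2]>np.percentile(q[:,2],95)-.006;k=cv2.minAreaRect(pe[s][top].astype(np.float32));print('  toppx',k,'ray@.066',onplane(c,[k[0]],.066))
r=m&(P[:,2]>.026)&(P[:,2]<.04)&(np.hypot(P[:,0]-.4,P[:,1]-.117)>.04)
h=cv2.convexHull(P[r][:,:2].astype(np.float32)).reshape(-1,2);print('rim',cv2.fitEllipse(h),np.median(P[r][:,2]))
h=px[r].astype(np.float32);
p=m&(np.hypot(px[:,0]-327,px[:,1]-200)<14);print('potato',P[p].mean(0))
# dispenser: wrist view, label/lip
u,v=np.meshgrid(np.arange(480,640),np.arange(210,345));px=np.c_[u.ravel(),v.ravel()];P=depth(c,px)
for lo,hi in((.034,.046),(.066,.08),(.012,.022)):
    g=P[(P[:,2]>lo)&(P[:,2]<hi)&(P[:,0]>.46)&(P[:,1]>-.165)&(P[:,1]<-.045)]
    if len(g)>5: print(lo,hi,len(g),cv2.minAreaRect(g[:,:2].astype(np.float32)),'minx',g[g[:,0].argmin()])
for q in((512,265),(517,306),(503,252),(505,313)): print(q,depth(c,[q])[0])
E
```

```text
ear [0.375  0.1594 0.14  ] zmax 0.41404850383293257 px [221 111] [325 276] 323
  toppx ((273.0, 193.49998474121094), (103.99998474121094, 164.99996948242188), 0.0) ray@.066 [[0.3684 0.1617 0.066 ]]
ear [0.4429 0.1045 0.149 ] zmax 0.41404850383293257 px [332 110] [438 278] 346
  toppx ((385.0, 194.0), (106.0, 168.0), -0.0) ray@.066 [[0.4506 0.0917 0.066 ]]
rim ((0.40022048354148865, 0.11722470074892044), (0.1076221689581871, 0.11326378583908081), 51.548797607421875) 0.03115897979821225
potato [0.4008 0.118  0.0313]
0.034 0.046 2235 ((0.5567790865898132, -0.12501388788223267), (0.057967979460954666, 0.1345156580209732), 63.603633880615234) minx [ 0.4887 -0.1132  0.0343]
0.066 0.08 3106 ((0.5665082931518555, -0.13106951117515564), (0.05853506922721863, 0.05888112634420395), 61.504905700683594) minx [ 0.5278 -0.1422  0.068 ]
0.012 0.022 1205 ((0.570172131061554, -0.10459911823272705), (0.053830452263355255, 0.15572293102741241), 82.69551849365234) minx [ 0.49   -0.1175  0.0162]
(512, 265) [ 0.5137 -0.0782  0.0217]
(517, 306) [ 0.494  -0.1447 -0.0019]
(503, 252) [ 0.5189 -0.0722 -0.0019]
(505, 313) [ 0.4772 -0.1429 -0.0011]
```

```bash
python3 - <<'E'
from h import *
np.set_printoptions(suppress=True,precision=4)
c=load('w1');x0=np.array([.876,-.482]);y0=np.array([.482,.876])
u,v=np.meshgrid(np.arange(640),np.arange(340));px=np.c_[u.ravel(),v.ravel()]
P=depth(c,px);ok=(c['range_z'][:340].ravel()>0)
r=np.hypot(P[:,0]-.4,P[:,1]-.117)
t=ok&(r<.09)&(P[:,2]>.05)&(P[:,2]<.08);e=P[t];pe=px[t]
E=[]
for s in(pe[:,0]<327,pe[:,0]>327):
    q=e[s];E.append(q[:,:2].mean(0));print('ear',q.mean(0),q[:,2].max(),'px',pe[s].min(0),pe[s].max(0),'ray top',onplane(c,[pe[s].mean(0)],.06))
d=E[1]-E[0];print('ang',np.degrees(np.arctan2(d[1],d[0])),np.linalg.norm(d),'mid',sum(E)/2)
for n in('w1','side2','scene0'):
    c=load(n);u,v=np.meshgrid(np.arange(640),np.arange(480 if n!='w1' else 340));px=np.c_[u.ravel(),v.ravel()];P=depth(c,px)
    s=(P[:,:2]-[.564,-.13])@x0;w=(P[:,:2]-[.564,-.13])@y0
    g=(abs(w)<.045)&(s<-.035)&(s>-.1)&(P[:,2]>.03)&(P[:,2]<.05)
    if g.sum()<9: continue
    print(n,'lip s pct',np.percentile(s[g],[1,5]),'w',np.percentile(w[g],[2,98]),'z',np.percentile(P[g,2],[50,95]))
    g=(abs(w)<.045)&(abs(s)<.09)&(P[:,2]>.068)&(P[:,2]<.082)
    print('  cover s',np.percentile(s[g],[2,98]),'w',np.percentile(w[g],[2,98]),g.sum(),cv2.minAreaRect(P[g][:,:2].astype(np.float32))[2])
E
```

```text
ear [0.3574 0.1548 0.0627] 0.06694123747976749 px [265 192] [275 219] ray top [[0.3568 0.1547 0.06  ]]
ear [0.4446 0.0813 0.0626] 0.06711285867894823 px [381 192] [391 219] ray top [[0.4447 0.0806 0.06  ]]
ang -40.110505238581865 0.11400025483159917 mid [0.401  0.1181]
w1 lip s pct [-0.0746 -0.0726] w [-0.0221  0.0249] z [0.0407 0.0444]
  cover s [-0.0243  0.0276] w [-0.027   0.0287] 3040 61.504905700683594
side2 lip s pct [-0.0718 -0.0702] w [-0.0261  0.023 ] z [0.0407 0.0441]
  cover s [-0.0216  0.0734] w [-0.0299  0.0275] 948 60.2662239074707
scene0 lip s pct [-0.078  -0.0762] w [-0.0198  0.0272] z [0.0406 0.0451]
  cover s [-0.0196  0.0733] w [-0.0252  0.0316] 191 60.92357635498047
```

Ear A is at (0.357,0.155), ear line -40°. The lip is at (0.5005,-0.094). Descending on ear A with the jaws open 32 mm.

```bash
python3 -m crank '[[-0.083,0.0855,-0.05,0,0,0],[-0.083,0.0855,-0.15,0,0,0],[-0.083,0.0855,-0.25,0,0,0],[-0.083,0.0855,-0.33,0,0,0],[-0.083,0.0855,-0.4,0,0,0],[-0.083,0.0855,-0.45,0,0,0],[-0.083,0.0855,-0.49,0,0,0],[-0.083,0.0855,-0.52,0,0,0],[-0.083,0.0855,-0.55,0,0,0],[-0.083,0.0855,-0.58,0,0,0],[-0.083,0.0855,-0.58,0,0,0]]'; python3 -c "
from h import *
c=cam('wrist');save(c,'w2')"
```

```text
clock: 6.35
ee_pos: [0.3563, 0.1551, 0.0387]
orientation: [-179.9, 0.1, 50.0]
wrist_force: [0.3, -0.2, 0.2]
opening: 0.032
```

View pics/w2.png

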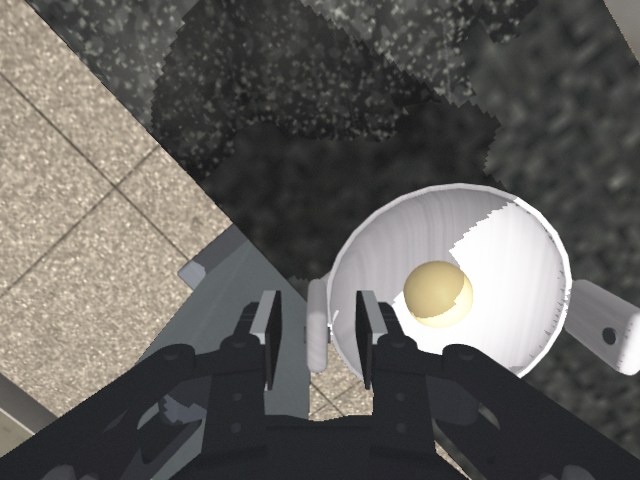

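Ear A (308–327 px) sits centred between the pads (281–357), the potato is at (438,294), and nothing touches. Closing in two steps.

```bash
python3 -m crank '[[0,0,0,0,0,0],[0,0,0,0,0,0],[0,0,0,0,0,0]]' -0.72 50; python3 -m crank '[[0,0,0,0,0,0],[0,0,0,0,0,0],[0,0,0,0,0,0],[0,0,0,0,0,0],[0,0,0,0,0,0]]' -1 50; python3 -m crank '[[0,0,0.005,0,0,0],[0,0,0.01,0,0,0],[0,0,0.02,0,0,0],[0,0,0.03,0,0,0],[0,0,0.04,0,0,0],[0,0,0.048,0,0,0],[0,0,0.054,0,0,0],[0,0,0.058,0,0,0],[0,0,0.06,0,0,0],[0,0,0.06,0,0,0],[0,0,0.06,0,0,0],[0,0,0.06,0,0,0]]'; python3 - <<'E'
from h import *
c=cam('wrist');save(c,'w3')
px=np.array([(u,v) for u in range(640) for v in range(340)]);P=depth(c,px);k=c['range_z'][px[:,1],px[:,0]]>0
q=k&(np.hypot(P[:,0]-.4,P[:,1]-.117)<.019)&(P[:,2]>.03);print('potato',P[q].mean(0),P[q][:,2].max())
h=cv2.cvtColor(c['image'],40);m=cv2.inRange(h,(12,70,40),(35,255,255))[:340];
s=cam('side');save(s,'side3')
px=np.array([(u,v) for u in range(215,290) for v in range(210,270)]);P=depth(s,px)
for a in((.357,.155),(.4446,.0807)):
    q=(np.hypot(P[:,0]-a[0],P[:,1]-a[1])<.022)&(P[:,2]>.045);print('ear side',P[q].mean(0),P[q][:,2].max())
E
```

```text
clock: 6.7
ee_pos: [0.3571, 0.1554, 0.0406]
orientation: [180.0, -0.0, 50.0]
wrist_force: [0.2, 0.6, 1.0]
opening: 0.012
clock: 7.2
ee_pos: [0.357, 0.1554, 0.0405]
orientation: [180.0, -0.0, 50.0]
wrist_force: [-2.1, 1.1, 5.2]
opening: 0.007
clock: 8.4
ee_pos: [0.3568, 0.1553, 0.064]
orientation: [-180.0, 0.0, 50.0]
wrist_force: [0.4, 0.6, -1.4]
opening: 0.007
potato [0.39994378 0.12165184 0.05295711] 0.06005409439049905
ear side [0.35885346 0.14581363 0.07572625] 0.11506236186088037
ear side [0.44368318 0.07496451 0.0707974 ] 0.0907117880003846
```

View pics/w3.png

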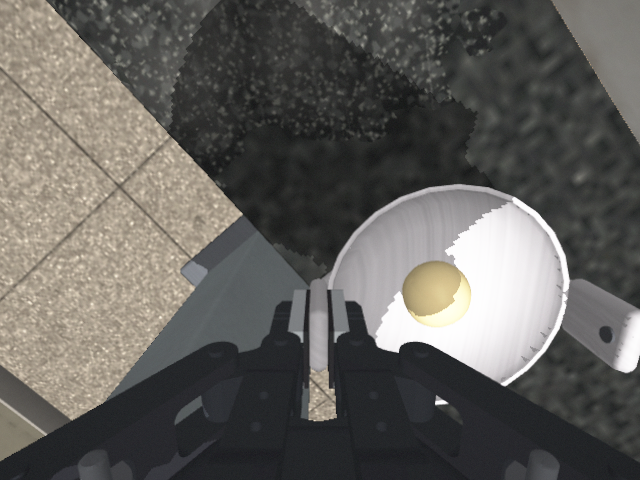

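The dish is up 24 mm and level, with the potato still in its middle at (436,293). Now a smooth transfer with a -79° turn.

```bash
python3 -m crank '[[0.001,-0.001,0,0,0,-0.003],[0.003,-0.004,0,0,0,-0.009],[0.005,-0.008,0,0,0,-0.018],[0.009,-0.014,0,0,0,-0.029],[0.014,-0.020,0,0,0,-0.044],[0.019,-0.029,0,0,0,-0.061],[0.025,-0.038,0,0,0,-0.082],[0.033,-0.049,0,0,0,-0.105],[0.041,-0.061,0,0,0,-0.132],[0.050,-0.075,0,0,0,-0.161],[0.060,-0.090,0,0,0,-0.193],[0.070,-0.106,0,0,0,-0.228]]' && python3 -m crank '[[0.011,-0.016,0,0,0,-0.035],[0.022,-0.033,0,0,0,-0.070],[0.033,-0.049,0,0,0,-0.105],[0.043,-0.065,0,0,0,-0.140],[0.054,-0.082,0,0,0,-0.175],[0.065,-0.098,0,0,0,-0.210],[0.076,-0.115,0,0,0,-0.246],[0.087,-0.131,0,0,0,-0.281],[0.098,-0.147,0,0,0,-0.316],[0.108,-0.164,0,0,0,-0.351],[0.119,-0.180,0,0,0,-0.386],[0.130,-0.196,0,0,0,-0.421]]' && python3 -m crank '[[0.011,-0.016,0,0,0,-0.035],[0.021,-0.031,0,0,0,-0.067],[0.030,-0.045,0,0,0,-0.096],[0.038,-0.057,0,0,0,-0.123],[0.045,-0.068,0,0,0,-0.146],[0.051,-0.078,0,0,0,-0.167],[0.057,-0.086,0,0,0,-0.184],[0.061,-0.093,0,0,0,-0.199],[0.065,-0.098,0,0,0,-0.210],[0.068,-0.102,0,0,0,-0.219],[0.070,-0.105,0,0,0,-0.225],[0.071,-0.107,0,0,0,-0.228]]'; python3 -m crank '[[0,0,0,0,0,0],[0,0,0,0,0,0],[0,0,0,0,0,0],[0,0,0,0,0,0],[0,0,0,0,0,0]]'; python3 - <<'E'
from h import *
for n in('wrist','side','scene'): save(cam(n),n+'4')
a=load('wrist4')['image'];b=load('side4')['image'][190:360,200:400]
b=cv2.resize(b,(400,340));a=cv2.resize(a,(400,300))
cv2.imwrite('pics/f4.png',np.hstack([cv2.copyMakeBorder(a,0,40,0,0,0),b]))
E
```

```text
clock: 9.7
ee_pos: [0.3852, 0.1124, 0.0641]
orientation: [-180.0, 0.0, 29.3]
wrist_force: [0.8, -0.1, -1.1]
opening: 0.007
clock: 10.9
ee_pos: [0.4371, 0.0338, 0.0641]
orientation: [180.0, 0.0, -8.6]
wrist_force: [1.3, 1.2, -1.3]
opening: 0.0071
clock: 12.1
ee_pos: [0.4653, -0.0083, 0.0641]
orientation: [180.0, 0.0, -28.9]
wrist_force: [-0.1, 0.6, -1.7]
opening: 0.0072
clock: 12.6
ee_pos: [0.4652, -0.0083, 0.0641]
orientation: [-180.0, -0.0, -28.9]
wrist_force: [-0.9, 0.1, -1.3]
opening: 0.0069
```

View pics/f4.png

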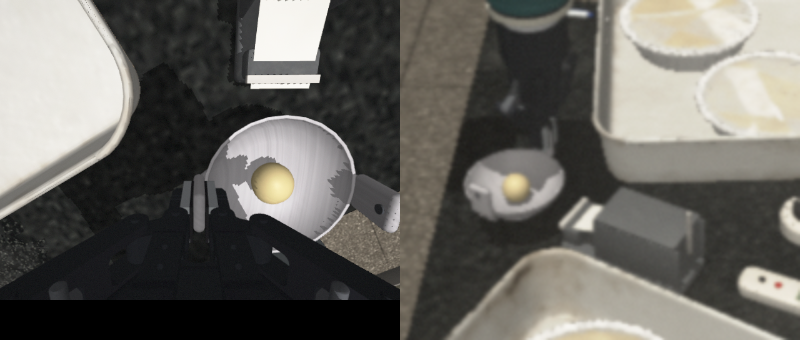

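The wrist half shows the dish side facing the lip at about (285,80), with a gap and the potato centred at (272,183). The side half shows the cover shut. One numeric check before handing in.

```bash
python3 - <<'E'
from h import *
np.set_printoptions(suppress=True,precision=4)
x0=np.array([.876,-.482]);y0=np.array([.482,.876]);C=np.array([.4374,-.0593])
for n in('wrist4','side4','scene4'):
    c=load(n);H=340 if n[0]=='w' else 480
    px=np.array([(u,v) for u in range(640) for v in range(H)]);P=depth(c,px);k=c['range_z'][px[:,1],px[:,0]]>0
    r=np.hypot(*(P[:,:2]-C).T)
    rim=k&(r<.07)&(r>.045)&(P[:,2]>.048)&(P[:,2]<.064);s=(P[:,:2]-C)@x0;w=(P[:,:2]-C)@y0
    a=rim&(abs(w)<.035);ds=(P[:,:2]-[.564,-.13])@x0;dw=(P[:,:2]-[.564,-.13])@y0
    f=np.linalg.lstsq(np.c_[2*P[rim,:2],np.ones(rim.sum())],(P[rim,:2]**2).sum(1),rcond=None)[0];
    l=k&(abs(dw)<.035)&(ds<-.05)&(ds>-.09)&(P[:,2]>.032)&(P[:,2]<.05)
    lip=np.array([.564,-.13])+np.percentile(ds[l],3)*x0+np.mean(np.percentile(dw[l],[2,98]))*y0 if l.sum()>5 else np.nan
    p=k&(r<.02)&(P[:,2]>.048);d=f[:2]-lip
    print(n,'rim fit',f[:2],'lip',lip,'dish in lip',d@x0,d@y0,'potato',P[p].mean(0),'ear B',P[k&(np.hypot(*(P[:,:2]-(C-.058*y0)).T)<.02)&(P[:,2]>.07)&(P[:,2]<.1)].mean(0))
    for nm,q in(('front',rim&(s>.03)),('back',rim&(s<-.03))): print('  ',nm,np.percentile(P[q,2],90) if q.any() else None)
    g=k&(abs(dw)<.03)&(abs(ds)<.07)&(P[:,2]>.066)&(P[:,2]<.12);print('  cover z',np.percentile(P[g,2],[5,50,95]))
print(state()['qd'].round(3),state()['opening'])
E
```

```text
wrist4 rim fit [ 0.4357 -0.0582] lip [ 0.4995 -0.0934] dish in lip -0.07281666578759455 4.3747081343720245e-05 potato [ 0.4407 -0.0578  0.0549] ear B [ 0.4147 -0.1098  0.0799]
   front 0.05627170438116881
   back NoneTraceback (most recent call last):
  File "<stdin>", line 16, in <module>
    return _quantile_unchecked(
        a, q, axis, out, overwrite_input, method, keepdims, weights)
    return _ureduce(a,
                    func=_quantile_ureduce_func,
    ...<5 lines>...
                    overwrite_input=overwrite_input,
                    method=method)
    r = func(a, **kwargs)
    result = _quantile(arr,
                       quantiles=q,
    ...<2 lines>...
                       out=out,
                       weights=wgt)
    slices_having_nans = np.isnan(arr[-1, ...])
                                  ~~~^^^^^^^^^
IndexError: index -1 is out of bounds for axis 0 with size 0
```

```bash
python3 - <<'E'
from h import *
c=load('side4');px=np.array([(u,v) for u in range(270,370) for v in range(240,350)]);P=depth(c,px)
D=P[:,:2]-[.564,-.13];s=D@[.876,-.482];w=D@[.482,.876]
g=(abs(w)<.024)&(s>-.02)&(s<.07)&(P[:,2]>.068)&(P[:,2]<.1);print('cover slope',np.polyfit(s[g],P[g,2],1),g.sum())
print(finish_job(),state()['clock'])
E
```

```text
cover slope [-0.00292081  0.07458022] 651
the job is handed in; nothing more can be done
the job is handed in; nothing more can be done
```

The cover is shut, and the job is handed in with the dish held in front of the dispenser's lip. No verdict was reported.

**What I did:** I swept the cover down with the closed fingers until it met its stop. Then I gripped the dish by its outer (left) ear at 50 N, lifted it 24 mm, and carried it to the lip while turning it 79°.

**Last checks:**
- **Cover:** it lies level at 74.6 mm with a slope of 0.003 rad.
- **Dish position:** its centre is 73 mm in front of the lip and 0 mm sideways, which leaves about 18 mm between the lip and the smooth side.
- **Dish height and angle:** the underside is about 24 mm up. Ears are across the dispenser to within a degree or two, judged from the tool's yaw.
- **Potato:** it sits about 5 mm or less from the dish's axis.
- **Grip and stillness:** the opening read a steady 7 mm on the ear and the tool pose did not change over the last half second.

**What failed or disagreed:**
- My last check script stopped on an empty mask, because the back of the rim was out of the wrist camera's view. The final dish position is therefore from the wrist view alone, and the level of the rim's back edge was not measured there. Only the front rim (56 mm) and the free ear's height fit a level dish.
- Early on, the scene and side cameras differed by up to 9 mm in y for the dish, so I used the wrist view for the grasp.

I did not touch the timer, thermometer, marker or pen, but I did not measure their positions again at the end.

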